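# Extend the camera boom by one hole

## Robot

A 7-joint arm with a two-finger parallel gripper is mounted at the origin on the work surface. World frame = base frame: x ahead of the robot, y to its left, z up, the work surface at z = 0. Lengths are in m, angles in degrees, forces in N, time in s.
With the tool pointing down it reaches from about 0.4 to 0.875 m from the base axis. Payload 6.5 kg.
Tool frame: the origin (TCP) lies at the very end of the fingers, on their centre line; the grasp point (between the pads) lies 19 mm behind it; z points along the fingers, x is the direction in which the jaws open and shut, and the axes are right-handed (so a half turn about z gives the same grasp; the last joint's range is limited). The gripper opens to 88 mm and grips with 3 to 60 N. Pads are 18 mm wide; open, the fingers measure 123 mm over their backs; the gripper's body (75 mm by 187 mm) begins 45 mm behind the grasp point.
Start: joints at [-80.397, 30.733, -0.252, 88.115, 0.149, 61.152, -4.079], TCP at [0.151, 0.632, 0.239] pointing down, gripper open.
Joint ranges: [-154.64, 154.64], [-21.42, 123.67], [-72.66, 72.17], [13.99, 137.28], [-74.86, 254.86], [10.95, 109.41], [-158.01, 158.01]. Speed limits (degrees/s): [136.94, 136.94, 180, 180, 180, 180, 180].

## Interface

Orientations are given as [roll, pitch, yaw] about the fixed x, y, z axes, in that order (R = Rz(yaw) Ry(pitch) Rx(roll)).
In Python, from plant import sensors, imaging, robot gives the robot as it stands. The module is installed in compiled form; this text tells all that it offers.
- The arm moves only by the tool send_rows, never from a script. Its arguments are lists of equal length, an entry for each row: "claw": the opening, from 0 (shut) to 1 (fully open); "dp": the shift along the tool's x, y, z in cm, a list of three; "roll": the turn about the tool's z in rad. In form: {"claw": [claw, ...], "dp": [[x, y, z], ...], "roll": [roll, ...]}. A call has 1 to 12 rows; each row shifts and turns the commanded pose from where the row before left it, along the tool's axes as they then stand; what a row does not reach is not made up. A row lasts 1/8 s, in which the tool goes at most 62.5 mm and 10.7 degrees, less where a joint would pass 70% of its speed; a pose out of reach is approached as far as the arm can. A call is refused whole if a number of a shift passes 6.25 or a number of a turn 0.188, either way. A call with a gripper value outside its range is refused whole. The fingers move at their own pace and stop on an object; "grip_force" is the grip in N (left out, the last holds). Time passes only in rows, so rows that do not move let the fingers close. It gives the time, the measured TCP pose, the force and the opening at its end, in the units of the state.
- sensors.state(): the state, without advancing time (a new reading comes with each control period).
- imaging.snapshot(name): name is "side" or "top"; returns the picture (480x640x3 uint8, blue, green, red); there is no depth.
- imaging.camera_info(name): a dict with "mtx" (3x3 intrinsics, pixels), "R" (3x3) and "t" (3): a world point X has camera coordinates R X + t. Camera axes: x right, y down, z forward; pixel columns grow to the right and rows downward; lengths in m; the calibration is good to about 2 mm. A picture is of the moment at which its call begins. camera_info takes no time and is no camera call.
- robot.sign_off(): hands the job in, once; it reports no verdict.
The state is a dict: "time": time; "joint_pos": joint angles; "qvel": joint speeds; "joint_torque": joint torques, N m; "tcp_pos": TCP position; "tool_rot": TCP orientation; "contact_force": force on the tool from outside, world axes, zero at the start; "moment": the same for the moment, N m; "width": finger opening in m.
Only numpy, scipy, OpenCV 4.12 (cv2) and the standard library are available. Lean on these libraries where they do the work, as an engineer would, in place of code of your own. Each camera call takes 0.05 s, during which the arm holds its last target.

## Task

Pinch both red snap buttons of the camera boom flush into its sleeve and slide the sleeve outwards, towards the camera end, until the buttons pop fully out through the next pair of holes; stop gently there, because wrenching the sleeve against the popped-out buttons breaks them. Only then fold the orange clamp lever down flat onto the sleeve, let go, and leave the other things on the table where they are.

Things in the scene. Friction and masses are not known exactly. Their poses are not given: they have to be found in the camera images.
- stand: Fixed stand: dark base plate 160 x 130 x 14 mm, post 40 mm square, holding a level grey bar 33 mm wide, axis 130 mm above the table. Origin on the table straight below the buttons, z up. +y runs along the boom from the post (240 mm on the -y side) to the camera (190 mm on the +y side at the start); x runs level across it, +x away from the robot. Placed within 10 cm, yaw within 0.4 rad.
- buttons (a point): Point midway between the two red buttons, on the boom's axis, 130 mm above the table (axes as the stand's). The buttons belong to the fixed bar inside the sleeve and never move along the boom. Each is a round dome 14 mm across that stands 3.4 mm out of the sleeve's side face (to 23.4 mm from this point) when popped out.
- sleeve (a joint): How far the aluminium sleeve is slid outwards along the stand's +y, m; 0 at the start, buttons in its first holes. Rectangular tube 40 mm wide (x), 36 high, 335 long round the bar, walls 2.5, holes 16 mm. It stops hard when the buttons have popped out in the next holes: there each bears only 5 N from the sleeve, so keep the pull on the sleeve under some 10 N; before that a button bears 18 N.
- first_holes (a point): Point on the sleeve's axis midway between its first pair of holes, moving with it; at the start it lies at the buttons. Gripping the sleeve here across x (15 to 25 N) holds both buttons flush. A pull rising to 12 to 22 N over the first 16 mm of travel then runs the walls over the buttons; from there they ride inside, clear of the fingers, and the sleeve slides with 4 to 7 N.
- sleeve_mouth (a point): Middle of the sleeve's -y end: a black collar 24 mm long, 50 wide, 46 high with the lever. The next holes are in dark plates let into the sleeve's sides between here and the first holes, 50 to 82 mm from the first: this differs from boom to boom and is not measured. Feel for it: the drag falls to near 0 or below as the buttons rise into the holes, then climbs at the stop 1 to 2 mm on.
- button_near (a joint): Red button on the stand's -x side (robot side): depth pushed in, m. 0 = fully popped out, 0.0034 = flush with the sleeve's side face (about 2.8 N), 0.006 = riding inside under the wall.
- button_far (a joint): The same for the red button on the +x side.
- lever (a joint): Orange clamp lever on top of the collar, 18 mm wide, 62 mm long, 6 mm thick: 0 = folded flat along the sleeve (pointing to the stand's +y), 1.5 rad = standing up; starts 0.9 to 1.35 rad open. It stays where it is left and takes about 1 N at its end to swing.
- lever_end (a point): Middle of the lever's upper face near its free end, 56 mm from the hinge; 162 mm above the table when folded flat.
- lever_hinge (a point): The lever's hinge, on the sleeve, 29 mm above the boom's axis and 153 mm on the -y side of the buttons at the start; it travels with the sleeve. The hinge axis is the stand's x, and the lever swings up about +x.
- rover: Bystander: small tracked rover, 120 x 92 x 49 mm, green top, under the boom. Origin at its underside.
- spare_tube: Bystander: spare piece of aluminium tube, 40 x 160 x 36 mm, lying. Origin at its underside.
- screwdriver: Bystander: screwdriver lying on the table. Origin at its underside.
- battery: Bystander: blue battery pack 70 x 35 x 25 mm. Origin at its underside.
- mug: Bystander: white mug 90 mm tall, 76 mm across. Origin at its underside.
- spare_camera: Bystander: black camera block 40 x 50 x 34 mm. Origin at its underside.
- tyre: Bystander: black rubber tyre lying flat, 64 mm across, 24 mm high. Origin at its underside.

How it is judged:
By the outcome, as a careful person would: the job done as asked, in the order asked, and still so for the second after the job is handed in, with the robot touching nothing.
It also fails if it takes over 72 s, if anything falls off the work surface, if the arm or the gripper's body presses on something with over 40 N, if the wrist force passes 120 N, or if a joint passes its speed limit or range.

## Working session

There is one attempt and no reset: what is moved stays moved. The work goes in short steps, Python scripts to look and compute and a tool call to move; the robot and the scene stay as the last step left them, time stands still between calls to the robot, and variables do not carry over. Pictures are saved under pics/ and viewed, and the job is handed in when it is done.

Besides the shell and the picture viewer there is one more tool, called after ">>>" as name(argument=value, ...), one argument or row to a line, values as JSON. send_rows: Moves the arm, as the interface text tells. Its arguments: {"type":"object","properties":{"claw":{"type":"array"},"dp":{"type":"array"},"roll":{"type":"array"},"grip_force":{"type":"number"}},"required":["claw","dp","roll"]}

```bash
mkdir -p pics; python3 - <<'E'
from plant import sensors, imaging, robot
import cv2
s=sensors.state(); print(s)
for n in ["side","top"]:
    cv2.imwrite(f"pics/{n}0.png",imaging.snapshot(n)); i=imaging.camera_info(n); print(n,i)
E
```

```text
{'time': 0.0, 'joint_pos': array([-80.39785186,  30.77543066,  -0.25499842,  88.16783234,
         0.14791487,  61.14963141,  -4.07966551]), 'qvel': array([-0.02330901,  0.09972766, -0.00162676, -0.12773921, -0.03071585,
       -0.07887511,  0.02194675]), 'joint_torque': array([ 7.08746556e-04, -5.70979571e+01,  9.91050638e-01, -2.51601255e+01,
       -5.62247867e-02,  1.79883552e-02,  1.61226617e-04]), 'tcp_pos': array([0.15045079, 0.6317565 , 0.23788181]), 'tool_rot': array([1.79994447e+02, 9.24019028e-02, 7.66088543e+01]), 'contact_force': array([-0.22173975, -0.82862371,  0.5594488 ]), 'moment': array([ 0.01376518,  0.02275518, -0.04589685]), 'width': 0.0883826642082506}
side {'mtx': array([[501.27801405,   0.        , 329.18757583],
       [  0.        , 501.27801405, 240.51812213],
       [  0.        ,   0.        ,   1.        ]]), 'R': array([[ 0.99760759, -0.06762608,  0.01434585],
       [-0.0243199 , -0.53756512, -0.84287145],
       [ 0.06471192,  0.84050607, -0.53792371]]), 't': array([-0.58987403,  0.1407987 ,  0.86580246])}
top {'mtx': array([[604.15368915,   0.        , 321.69949189],
       [  0.        , 604.15368915, 244.66548648],
       [  0.        ,   0.        ,   1.        ]]), 'R': array([[ 0.04211224, -0.99909813,  0.00542967],
       [-0.97611493, -0.04230159, -0.21309676],
       [ 0.21313426,  0.003674  , -0.97701601]]), 't': array([0.05720226, 0.59614837, 0.97076017])}
```

View pics/side0.png

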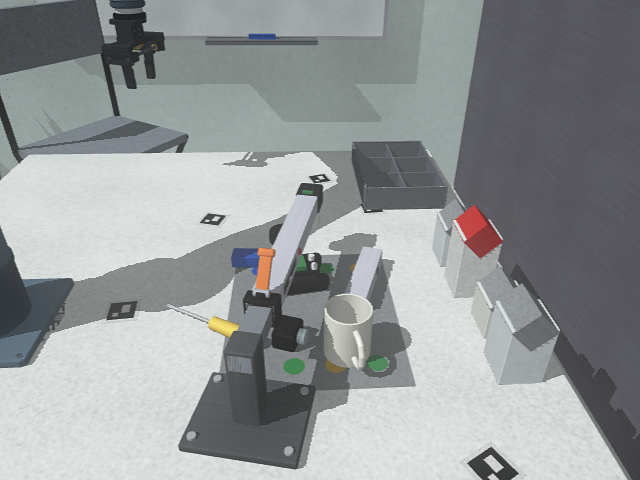

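View pics/top0.png

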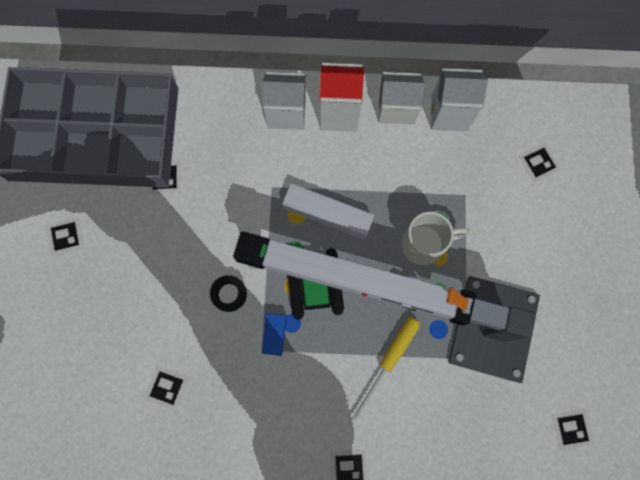

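The side view shows the boom running from the post (245,390) to the camera end (310,190), with the orange lever up at (265,268). The top view shows the boom from (490,312) to (250,250), with a red button near (365,292). I'll enlarge both.

```bash
python3 - <<'E'
import cv2
t=cv2.imread("pics/top0.png"); s=cv2.imread("pics/side0.png")
cv2.imwrite("pics/t_a.png",cv2.resize(t[225:345,335:495],None,fx=5,fy=5,interpolation=cv2.INTER_CUBIC))
cv2.imwrite("pics/t_b.png",cv2.resize(t[215:335,225:385],None,fx=5,fy=5,interpolation=cv2.INTER_CUBIC))
cv2.imwrite("pics/s_a.png",cv2.resize(s[175:355,210:370],None,fx=3.3,fy=3.3,interpolation=cv2.INTER_CUBIC))
E
```

```text
(no output)
```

View pics/t_a.png

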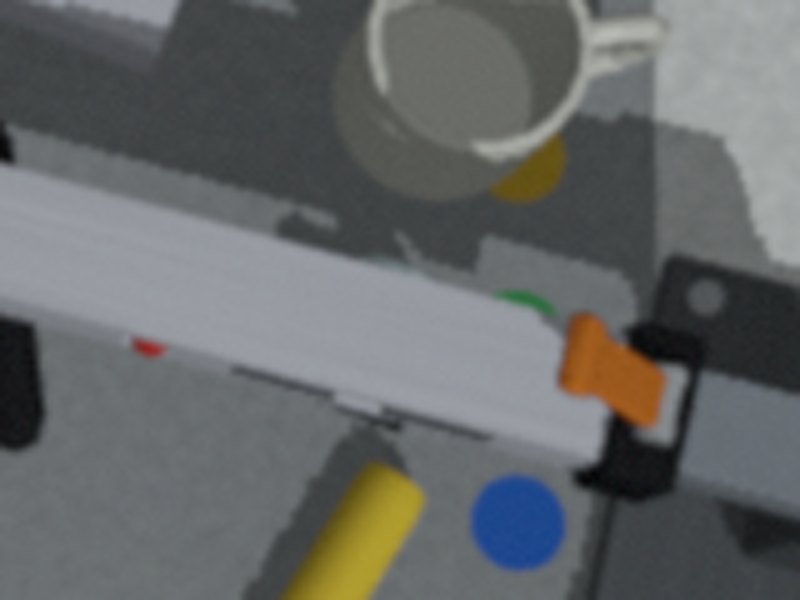

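View pics/t_b.png

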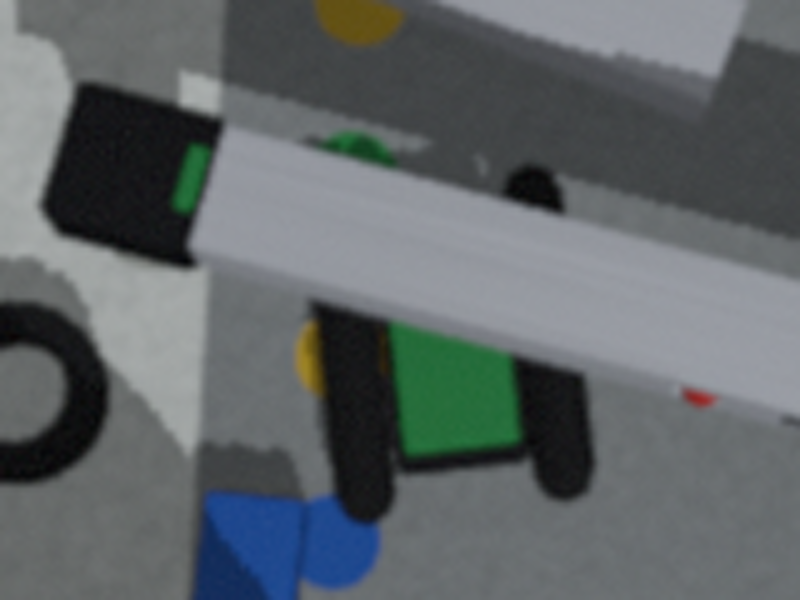

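View pics/s_a.png

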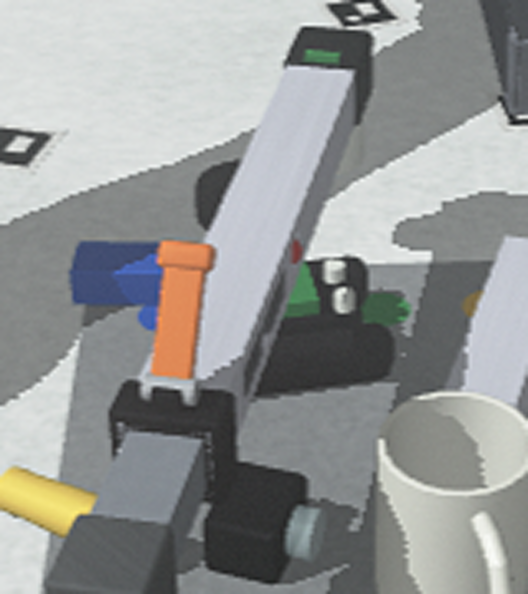

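```bash
cat > h.py <<'E'
import numpy as np, cv2
from plant import imaging
C={n:imaging.camera_info(n) for n in("side","top")}
def proj(n,X):
    c=C[n]; p=c["mtx"]@(c["R"]@np.array(X,float)+c["t"]); return p[:2]/p[2]
def back(n,uv,z):
    c=C[n]; d=c["R"].T@np.linalg.solve(c["mtx"],[uv[0],uv[1],1]); o=-c["R"].T@c["t"]
    return o+d*(z-o[2])/d[2]
ta=lambda u,v:(335+u/5,225+v/5)
tb=lambda u,v:(225+u/5,215+v/5)
sa=lambda u,v:(210+u/3.3,175+v/3.3)
E
python3 - <<'E'
from h import *
far=[back("top",p,.148)[:2] for p in (tb(225,128),tb(500,198),tb(800,275),ta(0,168),ta(250,232),ta(500,292))]
near=[back("top",p,.148)[:2] for p in (tb(190,248),tb(500,328),tb(800,405),ta(0,302),ta(300,372),ta(500,425))]
sidef=[back("side",p,.148)[:2] for p in (sa(354,70),sa(205,375))]
for name,L in(("far",far),("near",near)):
    L=np.array(L); k=np.polyfit(L[:,1],L[:,0],1); print(name,L.round(4).tolist(),k,np.degrees(np.arctan(-k[0])))
print(sidef)
print("btn near",back("top",ta(150,347),.130),"far side",back("side",sa(297,250),.130))
print("hinge",back("side",sa(172,382),.159))
E
```

```text
far [[0.5779, 0.1638], [0.5592, 0.0765], [0.5388, -0.0179], [0.5535, 0.0606], [0.5366, -0.018], [0.521, -0.0958]] [0.21894689 0.54165151] -12.349852836392035
near [[0.5391, 0.1724], [0.5181, 0.0748], [0.4981, -0.0187], [0.5113, 0.059], [0.4935, -0.0342], [0.4798, -0.0959]] [0.2185438 0.5009069] -12.327811969780724
[array([0.5772508 , 0.16146946]), array([ 0.49915467, -0.1207505 ])]
btn near [0.5017036  0.01090655 0.13      ] far side [0.5409612  0.00197784 0.13      ]
hinge [ 0.48638113 -0.13895421  0.159     ]
```

```bash
cat >> h.py <<'E'
D=np.array([.2137,.9769]);X=np.array([.9769,-.2137]);B=np.array([.5227,.0063])
def plan(p0,yaw,p1,n,roll):
    w=(np.array(p1)-p0)/n; out=[]
    for i in range(n):
        a=np.radians(yaw)-roll*i
        out.append([round(100*v,2) for v in (w[0]*np.cos(a)+w[1]*np.sin(a),w[0]*np.sin(a)-w[1]*np.cos(a))])
    return out
E
python3 - <<'E'
from h import *
print(plan([.1505,.6318],76.61,B,16,.097))
E
```

```text
[[np.float64(-3.26), np.float64(3.17)], [np.float64(-2.94), np.float64(3.47)], [np.float64(-2.59), np.float64(3.74)], [np.float64(-2.22), np.float64(3.97)], [np.float64(-1.82), np.float64(4.17)], [np.float64(-1.41), np.float64(4.32)], [np.float64(-0.99), np.float64(4.44)], [np.float64(-0.55), np.float64(4.52)], [np.float64(-0.11), np.float64(4.55)], [np.float64(0.33), np.float64(4.54)], [np.float64(0.77), np.float64(4.48)], [np.float64(1.2), np.float64(4.39)], [np.float64(1.62), np.float64(4.25)], [np.float64(2.02), np.float64(4.07)], [np.float64(2.41), np.float64(3.86)], [np.float64(2.77), np.float64(3.61)]]
```

>>> send_rows(
  claw=[1,1,1,1,1,1,1,1,1,1,1,1],
  dp=[
    [-3.26,3.17,0],
    [-2.94,3.47,0],
    [-2.59,3.74,0],
    [-2.22,3.97,0],
    [-1.82,4.17,0],
    [-1.41,4.32,0],
    [-0.99,4.44,0],
    [-0.55,4.52,0],
    [-0.11,4.55,0],
    [0.33,4.54,0],
    [0.77,4.48,0],
    [1.2,4.39,0],
  ],
  roll=[0.097,0.097,0.097,0.097,0.097,0.097,0.097,0.097,0.097,0.097,0.097,0.097],
)

```text
time: 1.6
tcp_pos: [0.4302, 0.1619, 0.2387]
tool_rot: [-180.0, 0.0, 9.7]
contact_force: [0.5, -0.2, 1.2]
width: 0.0886
```

>>> send_rows(
  claw=[1,1,1,1,1,1],
  dp=[
    [1.62,4.25,0],
    [2.02,4.07,0],
    [2.41,3.86,0],
    [2.77,3.61,0],
    [0,0,0],
    [0,0,0],
  ],
  roll=[0.097,0.097,0.097,0.097,0,0],
)

```text
time: 2.35
tcp_pos: [0.5223, 0.0075, 0.2383]
tool_rot: [-180.0, 0.1, -12.3]
contact_force: [0.1, 1.6, 0.2]
width: 0.088
```

>>> send_rows(
  claw=[1,1,1,1,1,1,1],
  dp=[
    [0.06,0.1,2.5],
    [0,0,3],
    [0,0,3],
    [0,0,2.7],
    [0,0,1.5],
    [0,0,0],
    [0,0,0],
  ],
  roll=[0,0,0,0,0,0,0],
)

```text
time: 3.22
tcp_pos: [0.5238, 0.0061, 0.1126]
tool_rot: [-180.0, -0.1, -12.3]
contact_force: [-1.0, -0.4, -0.9]
width: 0.0883
```

```bash
python3 - <<'E'
from h import *
t=imaging.snapshot("top"); s=imaging.snapshot("side")
cv2.imwrite("pics/t1.png",cv2.resize(t[225:345,305:465],None,fx=5,fy=5,interpolation=cv2.INTER_CUBIC))
cv2.imwrite("pics/s1.png",cv2.resize(s[175:325,220:380],None,fx=4,fy=4,interpolation=cv2.INTER_CUBIC))
E
```

```text
(no output)
```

View pics/t1.png

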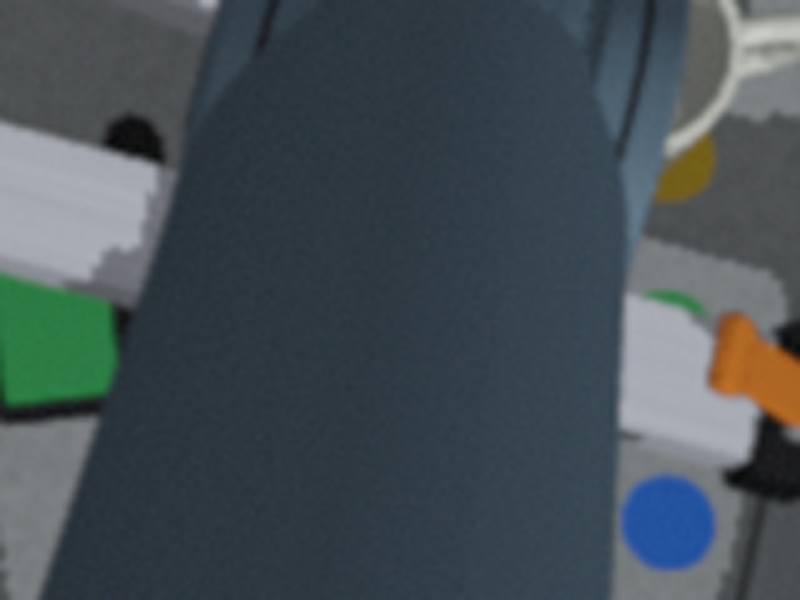

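View pics/s1.png

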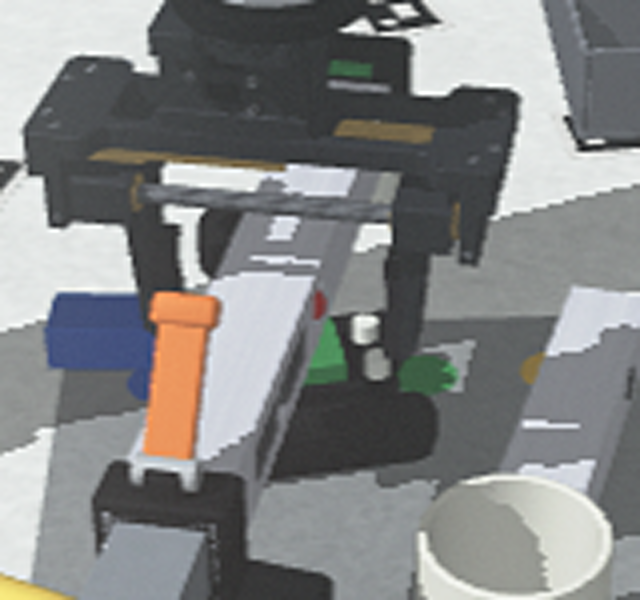

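```bash
python3 - <<'E'
from h import *
p=np.array([.5238,.0061])
f=lambda q:((q-[220,175])*4).round()
print(f(proj("side",[*(p+X*.044),.1316])),f(proj("side",[*(p+X*.044),.1126])),"btn",f(proj("side",[*(B+X*.0225),.130])))
for d in (-.003,.003): print(f(proj("side",[*(B+X*.0225+D*d),.130])))
E
```

```text
[383. 305.] [383. 343.] btn [329. 303.]
[328. 307.]
[330. 300.]
```

```bash
python3 - <<'E'
from h import *
s=imaging.snapshot("side")
cv2.imwrite("pics/s2.png",cv2.resize(s[205:280,245:345],None,fx=8,fy=8,interpolation=cv2.INTER_CUBIC))
p=np.array([.5238,.0061])
f=lambda q:((q-[245,205])*8).round()
for d in(-.009,.009):
  for sx in(-.044,.044):
    print(d,sx,[f(proj("side",[*(p+X*sx+D*d),z])).tolist() for z in (.1126,.1316,.15)])
E
```

```text
-0.009 -0.044 [[145.0, 430.0], [140.0, 355.0], [135.0, 280.0]]
-0.009 0.044 [[558.0, 471.0], [558.0, 395.0], [558.0, 319.0]]
0.009 -0.044 [[167.0, 383.0], [162.0, 308.0], [157.0, 234.0]]
0.009 0.044 [[573.0, 422.0], [573.0, 347.0], [573.0, 272.0]]
```

View pics/s2.png

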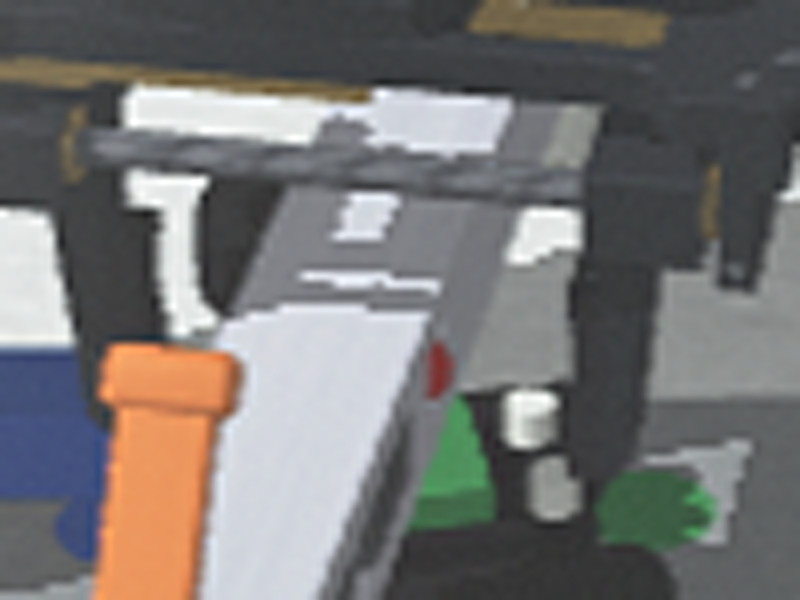

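>>> send_rows(
  claw=[0.7,0.64,0.64,0.64,0.64],
  dp=[
    [-0.35,0,0.1],
    [0,0,0],
    [0,0,0],
    [0,0,0],
    [0,0,0],
  ],
  roll=[0,0,0,0,0],
  grip_force=5,
)

```text
time: 4.0
tcp_pos: [0.5198, 0.0065, 0.1107]
tool_rot: [180.0, -0.0, -12.3]
contact_force: [-0.1, 0.8, -0.1]
width: 0.0563
```

```bash
python3 - <<'E'
from h import *
s=imaging.snapshot("side")
cv2.imwrite("pics/s3.png",cv2.resize(s[205:280,245:345],None,fx=8,fy=8,interpolation=cv2.INTER_CUBIC))
E
```

```text
(no output)
```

View pics/s3.png

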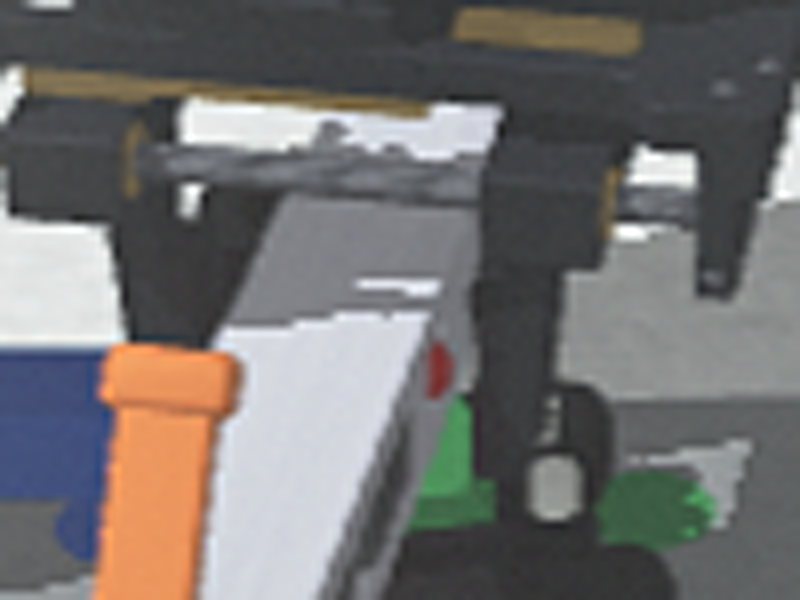

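>>> send_rows(
  claw=[0.5,0.4,0.4,0.4],
  dp=[
    [0,0,0],
    [0,0,0],
    [0,0,0],
    [0,0,0],
  ],
  roll=[0,0,0,0],
  grip_force=5,
)

```text
time: 4.55
tcp_pos: [0.5194, 0.0066, 0.1107]
tool_rot: [180.0, 0.0, -12.3]
contact_force: [-2.0, 0.5, 1.5]
width: 0.04
```

```bash
python3 - <<'E'
from h import *
from plant import sensors
s=sensors.state();print(s["contact_force"],s["moment"],s["width"],s["tcp_pos"]); F=s["contact_force"][:2];print("X",F@X,"D",F@D)
E
```

```text
[-1.97162466  0.50379917  1.50643778] [ 0.04531199  0.52799723 -0.01632409] 0.040016186649086745 [0.51942254 0.00658334 0.11067803]
X -2.0337420100522268 D 0.07082522490688546
```

>>> send_rows(
  claw=[0.3,0.3,0.3,0.3],
  dp=[
    [-0.03,0,0],
    [0,0,0],
    [0,0,0],
    [0,0,0],
  ],
  roll=[0,0,0,0],
  grip_force=20,
)

```text
time: 5.05
tcp_pos: [0.5194, 0.0066, 0.1107]
tool_rot: [180.0, 0.0, -12.3]
contact_force: [-1.6, 0.3, -0.1]
width: 0.0396
```

```bash
cat > st.py <<'E'
from h import *
from plant import sensors
s=sensors.state();F=s["contact_force"][:2];p=s["tcp_pos"]
print("t",round(s["time"],2),"w",round(s["width"],4),"X %.1f D %.1f Z %.1f"%(F@X,F@D,s["contact_force"][2]),"M",s["moment"].round(2),"s=%.2f mm x=%.2f"%(1e3*((p[:2]-B)@D),1e3*((p[:2]-B)@X)),p.round(4))
E
python3 st.py
```

```text
t 5.05 w 0.0396 X -1.6 D -0.0 Z -0.1 M [ 0.    0.49 -0.1 ] s=-0.42 mm x=-3.26 [0.5194 0.0066 0.1107]
```

>>> send_rows(
  claw=[0.3,0.3,0.3,0.3,0.3,0.3],
  dp=[
    [0,0,0],
    [0,-0.1,0],
    [0,-0.15,0],
    [0,-0.15,0],
    [0,-0.15,0],
    [0,-0.05,0],
  ],
  roll=[0,0,0,0,0,0],
  grip_force=24,
)

```text
time: 5.8
tcp_pos: [0.5202, 0.0097, 0.1107]
tool_rot: [179.8, 0.0, -12.4]
contact_force: [-3.7, -8.9, 2.3]
width: 0.0396
```

```bash
python3 st.py
```

```text
t 5.8 w 0.0396 X -1.7 D -9.5 Z 2.3 M [-1.8   0.84 -0.08] s=2.78 mm x=-3.20 [0.5202 0.0097 0.1107]
```

>>> send_rows(
  claw=[0.3,0.3,0.3,0.3,0.3,0.3],
  dp=[
    [0,-0.15,0],
    [0,-0.15,0],
    [0,-0.15,0],
    [0,-0.15,0],
    [0,-0.1,0],
    [0,0,0],
  ],
  roll=[0,0,0,0,0,0],
)

```text
time: 6.55
tcp_pos: [0.5209, 0.0131, 0.1106]
tool_rot: [179.6, 0.0, -12.6]
contact_force: [-4.3, -9.6, 2.9]
width: 0.0397
```

```bash
python3 st.py
```

```text
t 6.55 w 0.0397 X -2.1 D -10.3 Z 2.9 M [-2.01  0.88  0.09] s=6.25 mm x=-3.20 [0.5209 0.0131 0.1106]
```

>>> send_rows(
  claw=[0.3,0.3,0.3,0.3,0.3,0.3],
  dp=[
    [0,-0.15,0],
    [0,-0.15,0],
    [0,-0.15,0],
    [0,-0.1,0],
    [0,0,0],
    [0,0,0],
  ],
  roll=[0,0,0,0,0,0],
)

```text
time: 7.3
tcp_pos: [0.5233, 0.0232, 0.1107]
tool_rot: [179.9, -0.0, -12.4]
contact_force: [-2.8, -5.7, 0.1]
width: 0.0396
```

```bash
python3 st.py;  python3 - <<'E'
from h import *
s=imaging.snapshot("side")
cv2.imwrite("pics/s4.png",cv2.resize(s[205:280,245:345],None,fx=8,fy=8,interpolation=cv2.INTER_CUBIC))
E
```

```text
t 7.3 w 0.0396 X -1.5 D -6.1 Z 0.1 M [-1.14  0.57 -0.19] s=16.66 mm x=-3.04 [0.5233 0.0232 0.1107]
```

View pics/s4.png

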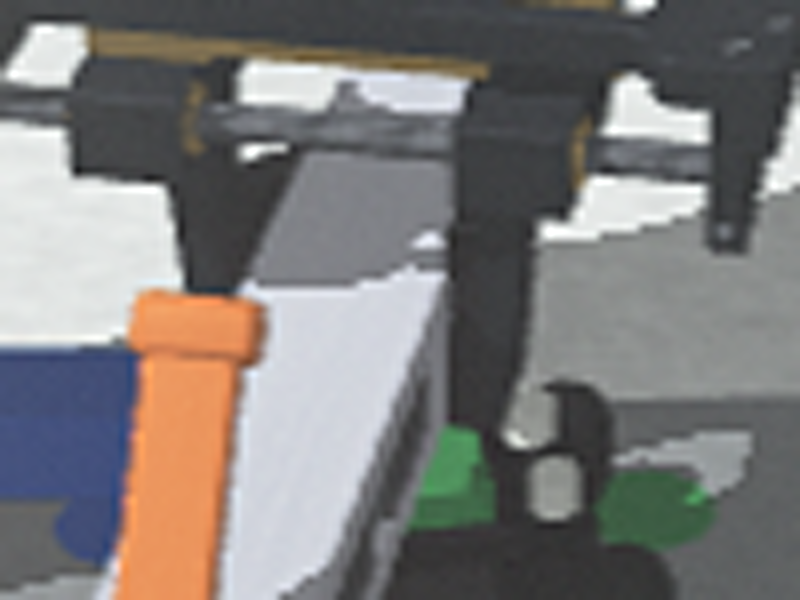

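```bash
python3 - <<'E'
from h import *
a=back("side",(245+437/8,205+370/8),.130);b=back("side",(245+385/8,205+535/8),.130)
print(np.linalg.norm((a-b)[:2]),(a-b)[:2])
E
```

```text
0.05849624159072845 [0.01116499 0.05742084]
```

>>> send_rows(
  claw=[0.3,0.3,0.3,0.3,0.3,0.3,0.3,0.3,0.3,0.3,0.3,0.3],
  dp=[
    [0,-0.2,0],
    [0,-0.3,0],
    [0,-0.3,0],
    [0,-0.3,0],
    [0,-0.3,0],
    [0,-0.3,0],
    [0,-0.3,0],
    [0,-0.3,0],
    [0,-0.2,0],
    [0,-0.1,0],
    [0,0,0],
    [0,0,0],
  ],
  roll=[0,0,0,0,0,0,0,0,0,0,0,0],
)

```text
time: 8.85
tcp_pos: [0.5293, 0.049, 0.1107]
tool_rot: [179.9, -0.1, -12.4]
contact_force: [-0.2, -5.4, -0.8]
width: 0.0396
```

```bash
python3 st.py;  python3 - <<'E'
from h import *
s=imaging.snapshot("side")
cv2.imwrite("pics/s5.png",cv2.resize(s[205:280,245:345],None,fx=8,fy=8,interpolation=cv2.INTER_CUBIC))
E
```

```text
t 8.85 w 0.0396 X 1.0 D -5.3 Z -0.8 M [-1.17  0.26 -0.18] s=43.08 mm x=-2.72 [0.5293 0.049  0.1107]
```

View pics/s5.png

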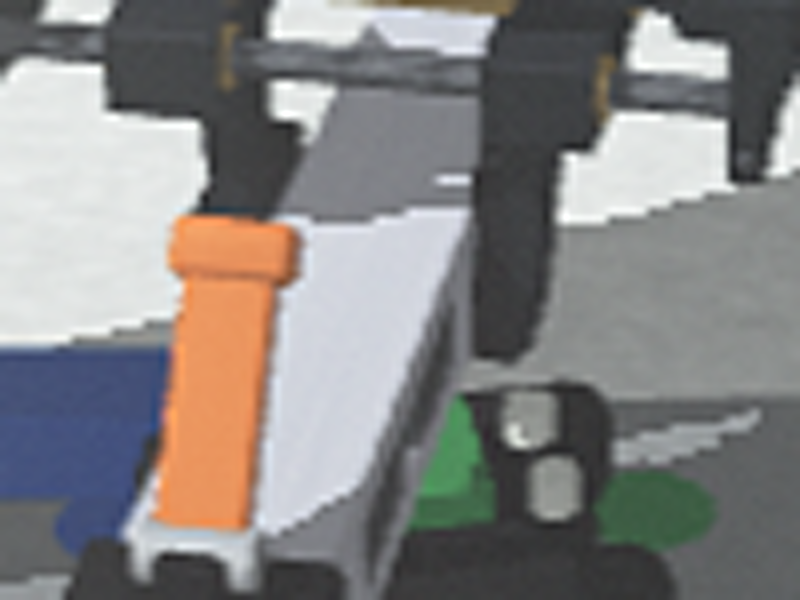

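>>> send_rows(
  claw=[0.3,0.3,0.3,0.3],
  dp=[
    [0,-0.15,0],
    [0,-0.15,0],
    [0,-0.15,0],
    [0,0,0],
  ],
  roll=[0,0,0,0],
)

```text
time: 9.4
tcp_pos: [0.5303, 0.0536, 0.1107]
tool_rot: [180.0, -0.1, -12.4]
contact_force: [0.3, -5.4, -2.7]
width: 0.0397
```

>>> send_rows(
  claw=[0.3,0.3,0.3,0.3],
  dp=[
    [0,-0.1,0],
    [0,-0.1,0],
    [0,-0.05,0],
    [0,0,0],
  ],
  roll=[0,0,0,0],
)

```text
time: 9.9
tcp_pos: [0.5309, 0.0561, 0.1107]
tool_rot: [180.0, -0.1, -12.4]
contact_force: [-0.1, -5.4, -1.9]
width: 0.0399
```

>>> send_rows(
  claw=[0.3,0.3,0.3,0.3],
  dp=[
    [0,-0.1,0],
    [0,-0.1,0],
    [0,-0.05,0],
    [0,0,0],
  ],
  roll=[0,0,0,0],
)

```text
time: 10.4
tcp_pos: [0.5315, 0.0586, 0.1107]
tool_rot: [180.0, -0.1, -12.4]
contact_force: [1.3, -5.0, -2.0]
width: 0.0395
```

>>> send_rows(
  claw=[0.3,0.3,0.3,0.3],
  dp=[
    [0,-0.1,0],
    [0,-0.1,0],
    [0,-0.05,0],
    [0,0,0],
  ],
  roll=[0,0,0,0],
)

```text
time: 10.9
tcp_pos: [0.5321, 0.0611, 0.1107]
tool_rot: [180.0, -0.1, -12.4]
contact_force: [1.5, -4.7, -2.2]
width: 0.0396
```

>>> send_rows(
  claw=[0.3,0.3,0.3,0.3],
  dp=[
    [0.03,-0.1,0],
    [0,-0.1,0],
    [0,-0.05,0],
    [0,0,0],
  ],
  roll=[0,0,0,0],
)

```text
time: 11.4
tcp_pos: [0.5326, 0.0636, 0.1107]
tool_rot: [180.0, -0.0, -12.3]
contact_force: [0.8, -5.0, -2.3]
width: 0.0398
```

>>> send_rows(
  claw=[0.3,0.3,0.3,0.3],
  dp=[
    [0,-0.1,0],
    [0,-0.1,0],
    [0,-0.05,0],
    [0,0,0],
  ],
  roll=[0,0,0,0],
)

```text
time: 11.9
tcp_pos: [0.5335, 0.0672, 0.1107]
tool_rot: [-180.0, -0.1, -12.3]
contact_force: [2.8, -2.1, -5.5]
width: 0.0401
```

```bash
python3 st.py;  python3 - <<'E'
from h import *
s=imaging.snapshot("side")
cv2.imwrite("pics/s6.png",cv2.resize(s[205:280,245:345],None,fx=8,fy=8,interpolation=cv2.INTER_CUBIC))
E
```

```text
t 11.9 w 0.0401 X 3.2 D -1.4 Z -5.5 M [-0.51 -0.38 -0.29] s=61.75 mm x=-2.49 [0.5335 0.0672 0.1107]
```

View pics/s6.png

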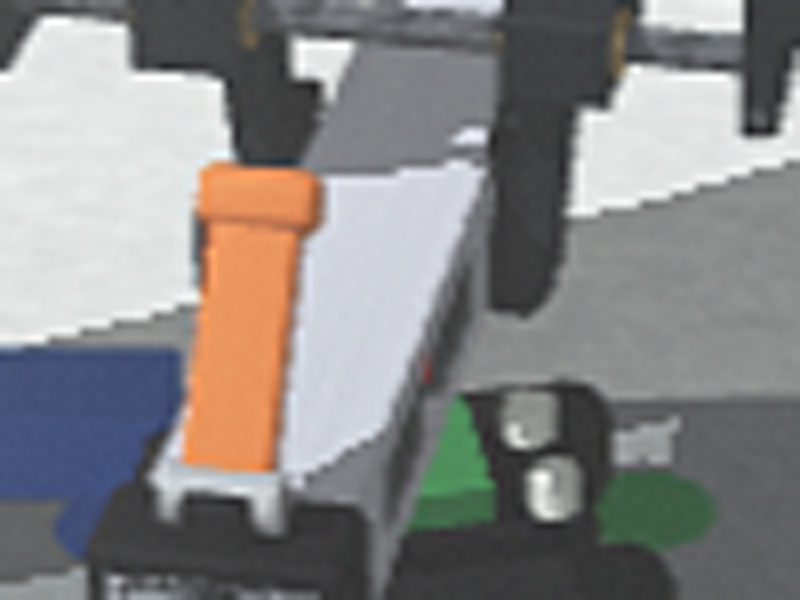

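Drag has fallen to 1.4 N and red now shows in the hole at (427,370). I'll use very small steps from here.

>>> send_rows(
  claw=[0.3,0.3],
  dp=[
    [0.03,-0.05,0.05],
    [0,0,0],
  ],
  roll=[0,0],
)

```text
time: 12.2
tcp_pos: [0.5336, 0.0676, 0.1107]
tool_rot: [-179.9, -0.0, -12.3]
contact_force: [-0.1, -2.3, 3.4]
width: 0.0398
```

```bash
python3 st.py
```

```text
t 12.2 w 0.0398 X 0.4 D -2.3 Z 3.4 M [-0.33  0.15 -0.3 ] s=62.22 mm x=-2.46 [0.5336 0.0676 0.1107]
```

>>> send_rows(
  claw=[0.3,0.3],
  dp=[
    [0,-0.05,-0.02],
    [0,0,0],
  ],
  roll=[0,0],
)

```text
time: 12.45
tcp_pos: [0.5336, 0.0677, 0.1107]
tool_rot: [-180.0, -0.0, -12.3]
contact_force: [1.9, -2.1, 2.8]
width: 0.0396
```

```bash
python3 st.py;  python3 - <<'E'
from h import *
s=imaging.snapshot("side")
cv2.imwrite("pics/s7.png",cv2.resize(s[230:270,270:320],None,fx=12,fy=12,interpolation=cv2.INTER_CUBIC))
E
python3 st.py
```

```text
t 12.45 w 0.0396 X 2.3 D -1.6 Z 2.8 M [-0.33  0.12 -0.28] s=62.35 mm x=-2.47 [0.5336 0.0677 0.1107]
t 12.5 w 0.0401 X 0.6 D -1.1 Z 3.9 M [-0.34  0.06 -0.33] s=62.38 mm x=-2.48 [0.5336 0.0678 0.1107]
```

View pics/s7.png

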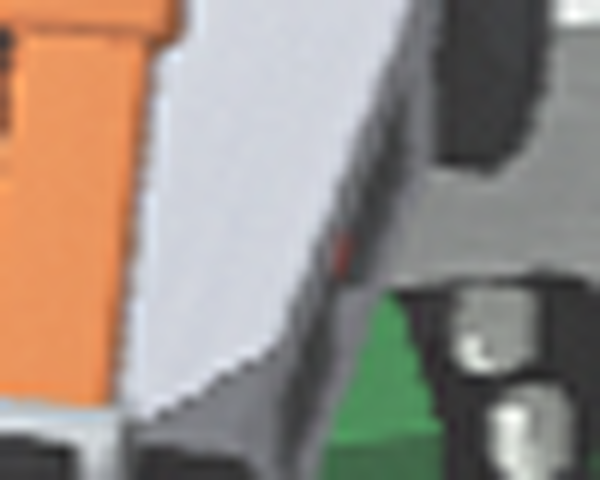

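>>> send_rows(
  claw=[0.3,0.3],
  dp=[
    [0,-0.05,0],
    [0,0,0],
  ],
  roll=[0,0],
)

```text
time: 12.75
tcp_pos: [0.5337, 0.0682, 0.1107]
tool_rot: [-180.0, -0.0, -12.3]
contact_force: [0.2, -1.9, 5.6]
width: 0.0395
```

```bash
python3 st.py
```

```text
t 12.75 w 0.0395 X 0.6 D -1.8 Z 5.6 M [-0.27  0.15 -0.28] s=62.84 mm x=-2.45 [0.5337 0.0682 0.1107]
```

>>> send_rows(
  claw=[0.3,0.3],
  dp=[
    [0,-0.05,0],
    [0,0,0],
  ],
  roll=[0,0],
)

```text
time: 13.0
tcp_pos: [0.5339, 0.0689, 0.1107]
tool_rot: [-180.0, -0.0, -12.3]
contact_force: [0.9, -0.9, 5.4]
width: 0.0402
```

```bash
python3 st.py
```

```text
t 13.0 w 0.0402 X 1.1 D -0.7 Z 5.4 M [-0.16  0.15 -0.27] s=63.52 mm x=-2.46 [0.5339 0.0689 0.1107]
```

>>> send_rows(
  claw=[0.3,0.3],
  dp=[
    [0,-0.05,-0.03],
    [0,0,0],
  ],
  roll=[0,0],
)

```text
time: 13.25
tcp_pos: [0.534, 0.0692, 0.1107]
tool_rot: [-180.0, -0.0, -12.3]
contact_force: [2.8, -1.1, 1.1]
width: 0.0398
```

```bash
python3 st.py;  python3 - <<'E'
from h import *
s=imaging.snapshot("side")
cv2.imwrite("pics/s8.png",cv2.resize(s[230:270,270:320],None,fx=12,fy=12,interpolation=cv2.INTER_CUBIC))
E
python3 st.py
```

```text
t 13.25 w 0.0398 X 3.0 D -0.5 Z 1.1 M [-0.22 -0.18 -0.29] s=63.88 mm x=-2.45 [0.534  0.0692 0.1107]
t 13.3 w 0.0393 X 2.9 D 0.5 Z 0.9 M [-0.12 -0.3  -0.23] s=63.85 mm x=-2.44 [0.534  0.0692 0.1107]
```

View pics/s8.png

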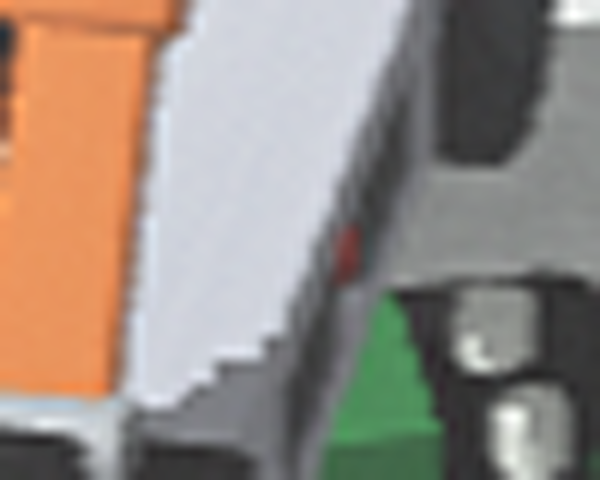

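>>> send_rows(
  claw=[0.3,0.3],
  dp=[
    [0.02,-0.05,0],
    [0,0,0],
  ],
  roll=[0,0],
)

```text
time: 13.55
tcp_pos: [0.534, 0.0695, 0.1107]
tool_rot: [180.0, 0.0, -12.3]
contact_force: [1.5, -0.9, 1.8]
width: 0.0395
```

```bash
python3 st.py
```

```text
t 13.55 w 0.0395 X 1.6 D -0.5 Z 1.8 M [-0.25 -0.15 -0.26] s=64.14 mm x=-2.46 [0.534  0.0695 0.1107]
```

>>> send_rows(
  claw=[0.3,0.3],
  dp=[
    [0,-0.05,0],
    [0,0,0],
  ],
  roll=[0,0],
)

```text
time: 13.8
tcp_pos: [0.5342, 0.0702, 0.1107]
tool_rot: [-180.0, -0.0, -12.3]
contact_force: [2.2, -0.4, 0.9]
width: 0.04
```

```bash
python3 st.py;  python3 - <<'E'
from h import *
s=imaging.snapshot("side")
cv2.imwrite("pics/s9.png",cv2.resize(s[230:270,270:320],None,fx=12,fy=12,interpolation=cv2.INTER_CUBIC))
E
python3 st.py
```

```text
t 13.8 w 0.04 X 2.2 D 0.1 Z 0.9 M [-0.17 -0.15 -0.23] s=64.83 mm x=-2.43 [0.5342 0.0702 0.1107]
t 13.85 w 0.0398 X 2.8 D -0.3 Z 0.4 M [-0.17 -0.17 -0.27] s=64.85 mm x=-2.46 [0.5342 0.0702 0.1107]
```

View pics/s9.png

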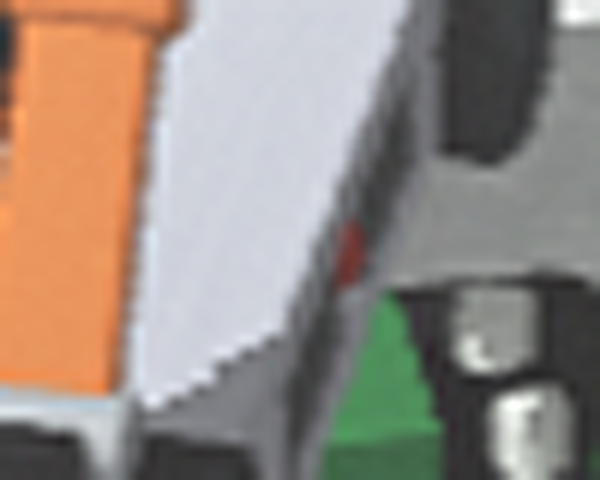

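>>> send_rows(
  claw=[0.3,0.3],
  dp=[
    [0.02,-0.05,0],
    [0,0,0],
  ],
  roll=[0,0],
)

```text
time: 14.1
tcp_pos: [0.5343, 0.0706, 0.1107]
tool_rot: [-180.0, 0.0, -12.3]
contact_force: [0.8, 1.2, 1.4]
width: 0.0397
```

```bash
python3 st.py
```

```text
t 14.1 w 0.0397 X 0.6 D 1.4 Z 1.4 M [ 0.03 -0.01 -0.27] s=65.32 mm x=-2.46 [0.5343 0.0706 0.1107]
```

>>> send_rows(
  claw=[0.3,0.3],
  dp=[
    [0,-0.05,0],
    [0,0,0],
  ],
  roll=[0,0],
)

```text
time: 14.35
tcp_pos: [0.5343, 0.071, 0.1107]
tool_rot: [180.0, 0.0, -12.3]
contact_force: [0.6, 0.9, 2.3]
width: 0.0398
```

```bash
python3 st.py;  python3 - <<'E'
from h import *
s=imaging.snapshot("side")
cv2.imwrite("pics/s10.png",cv2.resize(s[230:270,270:320],None,fx=12,fy=12,interpolation=cv2.INTER_CUBIC))
E
python3 st.py
```

```text
t 14.35 w 0.0398 X 0.4 D 1.0 Z 2.3 M [-0.09  0.1  -0.27] s=65.66 mm x=-2.45 [0.5343 0.071  0.1107]
t 14.4 w 0.0398 X -0.0 D 0.8 Z 2.7 M [-0.03  0.15 -0.22] s=65.66 mm x=-2.45 [0.5343 0.071  0.1107]
```

View pics/s10.png

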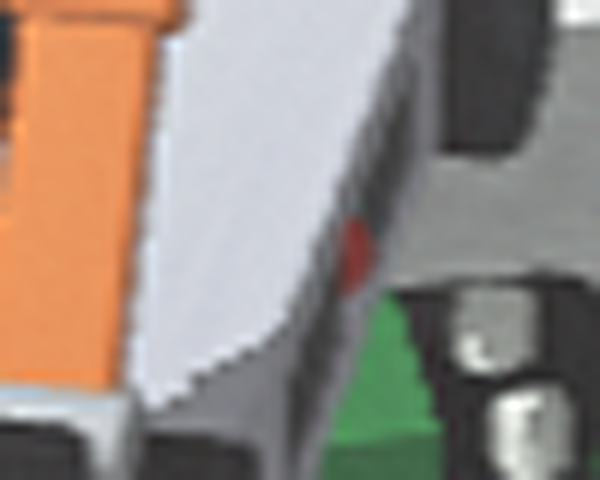

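>>> send_rows(
  claw=[0.3,0.3],
  dp=[
    [0,-0.05,0],
    [0,0,0],
  ],
  roll=[0,0],
)

```text
time: 14.65
tcp_pos: [0.5344, 0.0711, 0.1107]
tool_rot: [180.0, 0.0, -12.3]
contact_force: [0.6, -0.4, 2.8]
width: 0.0396
```

```bash
python3 st.py
```

```text
t 14.65 w 0.0396 X 0.7 D -0.3 Z 2.8 M [-0.35  0.26 -0.23] s=65.76 mm x=-2.41 [0.5344 0.0711 0.1107]
```

>>> send_rows(
  claw=[0.3,0.3],
  dp=[
    [0,-0.05,0],
    [0,0,0],
  ],
  roll=[0,0],
)

```text
time: 14.9
tcp_pos: [0.5344, 0.0713, 0.1107]
tool_rot: [180.0, 0.0, -12.3]
contact_force: [-0.4, -3.3, 3.1]
width: 0.0394
```

```bash
python3 st.py;  python3 - <<'E'
from h import *
s=imaging.snapshot("side")
cv2.imwrite("pics/s11.png",cv2.resize(s[230:270,270:320],None,fx=12,fy=12,interpolation=cv2.INTER_CUBIC))
E
python3 st.py
```

```text
t 14.9 w 0.0394 X 0.3 D -3.3 Z 3.1 M [-0.66  0.49 -0.2 ] s=66.03 mm x=-2.43 [0.5344 0.0713 0.1107]
t 14.95 w 0.0397 X -0.4 D -0.9 Z 2.7 M [-0.36  0.35 -0.23] s=66.19 mm x=-2.40 [0.5345 0.0715 0.1107]
```

View pics/s11.png

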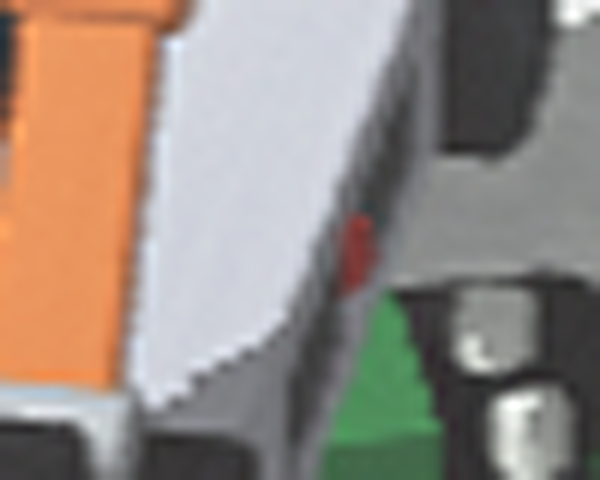

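>>> send_rows(
  claw=[0.3,0.3],
  dp=[
    [0,-0.05,0],
    [0,0,0],
  ],
  roll=[0,0],
)

```text
time: 15.2
tcp_pos: [0.5347, 0.0724, 0.1107]
tool_rot: [180.0, 0.0, -12.3]
contact_force: [-0.6, -1.7, 3.8]
width: 0.0399
```

```bash
python3 st.py;  python3 - <<'E'
from h import *
s=imaging.snapshot("side")
o=cv2.imread("pics/side0.png")
c=lambda s:cv2.resize(s[230:270,275:310],None,fx=11,fy=11,interpolation=cv2.INTER_CUBIC)
cv2.imwrite("pics/s12.png",np.hstack([c(o),c(s)]))
E
python3 st.py
```

```text
t 15.2 w 0.0399 X -0.2 D -1.8 Z 3.8 M [-0.54  0.58 -0.35] s=67.13 mm x=-2.39 [0.5347 0.0724 0.1107]
t 15.25 w 0.0398 X -0.6 D -2.1 Z 3.2 M [-0.48  0.54 -0.27] s=67.14 mm x=-2.40 [0.5347 0.0724 0.1107]
```

View pics/s12.png

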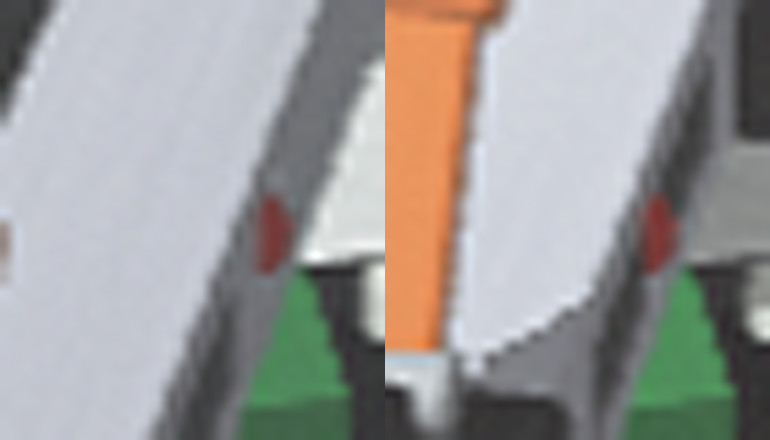

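>>> send_rows(
  claw=[0.3,0.3],
  dp=[
    [0,-0.04,0],
    [0,0,0],
  ],
  roll=[0,0],
)

```text
time: 15.5
tcp_pos: [0.5348, 0.0728, 0.1107]
tool_rot: [180.0, 0.0, -12.3]
contact_force: [-1.9, -1.3, 2.8]
width: 0.0396
```

```bash
python3 st.py; python3 st.py
```

```text
t 15.5 w 0.0396 X -1.6 D -1.7 Z 2.8 M [-0.5   0.58 -0.26] s=67.57 mm x=-2.40 [0.5348 0.0728 0.1107]
t 15.5 w 0.0396 X -1.6 D -1.7 Z 2.8 M [-0.5   0.58 -0.26] s=67.57 mm x=-2.40 [0.5348 0.0728 0.1107]
```

>>> send_rows(
  claw=[0.3,0.3],
  dp=[
    [0,-0.04,0],
    [0,0,0],
  ],
  roll=[0,0],
)

```text
time: 15.75
tcp_pos: [0.5349, 0.0732, 0.1107]
tool_rot: [-180.0, 0.0, -12.3]
contact_force: [-2.4, -0.9, 3.4]
width: 0.0402
```

```bash
python3 st.py
```

```text
t 15.75 w 0.0402 X -2.2 D -1.4 Z 3.4 M [-0.47  0.67 -0.31] s=67.97 mm x=-2.37 [0.5349 0.0732 0.1107]
```

>>> send_rows(
  claw=[0.3,0.3],
  dp=[
    [0,-0.04,0],
    [0,0,0],
  ],
  roll=[0,0],
)

```text
time: 16.0
tcp_pos: [0.535, 0.0736, 0.1107]
tool_rot: [-180.0, 0.0, -12.3]
contact_force: [-2.7, -1.5, 2.4]
width: 0.0395
```

```bash
python3 st.py
```

```text
t 16.0 w 0.0395 X -2.4 D -2.1 Z 2.4 M [-0.45  0.75 -0.31] s=68.38 mm x=-2.36 [0.535  0.0736 0.1107]
```

>>> send_rows(
  claw=[0.3,0.3],
  dp=[
    [-0.03,-0.04,0],
    [0,0,0],
  ],
  roll=[0,0],
)

```text
time: 16.25
tcp_pos: [0.535, 0.0738, 0.1107]
tool_rot: [180.0, -0.0, -12.3]
contact_force: [-0.9, -2.0, 2.0]
width: 0.0397
```

```bash
python3 st.py;  python3 - <<'E'
from h import *
s=imaging.snapshot("side")
o=cv2.imread("pics/side0.png")
c=lambda s:cv2.resize(s[230:270,275:310],None,fx=11,fy=11,interpolation=cv2.INTER_CUBIC)
cv2.imwrite("pics/s13.png",np.hstack([c(o),c(s)]))
E
python3 st.py
```

```text
t 16.25 w 0.0397 X -0.4 D -2.2 Z 2.0 M [-0.55  0.51 -0.28] s=68.60 mm x=-2.39 [0.535  0.0738 0.1107]
t 16.3 w 0.0398 X -0.1 D -3.3 Z 1.3 M [-0.53  0.56 -0.3 ] s=68.63 mm x=-2.41 [0.535  0.0739 0.1107]
```

View pics/s13.png

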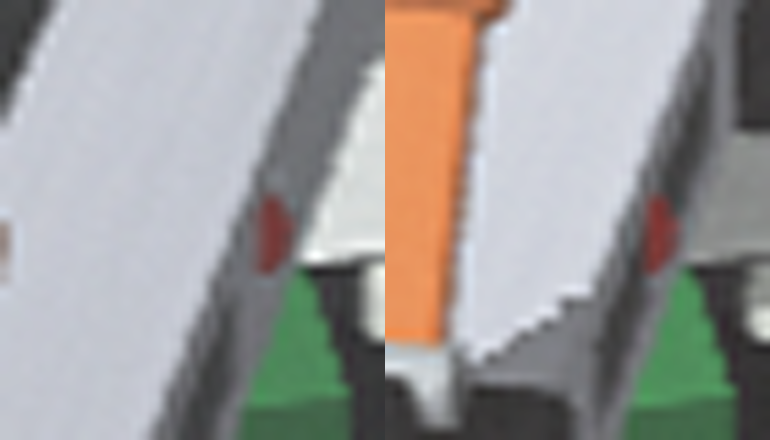

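>>> send_rows(
  claw=[0.3,0.3],
  dp=[
    [0,-0.04,0],
    [0,0,0],
  ],
  roll=[0,0],
)

```text
time: 16.55
tcp_pos: [0.535, 0.0739, 0.1107]
tool_rot: [180.0, -0.0, -12.3]
contact_force: [-1.0, -4.0, 1.6]
width: 0.0396
```

```bash
python3 st.py
```

```text
t 16.55 w 0.0396 X -0.1 D -4.2 Z 1.6 M [-0.89  0.45 -0.24] s=68.72 mm x=-2.40 [0.535  0.0739 0.1107]
```

>>> send_rows(
  claw=[0.3,0.3],
  dp=[
    [0,-0.03,0],
    [0,0,0],
  ],
  roll=[0,0],
)

```text
time: 16.8
tcp_pos: [0.5351, 0.0741, 0.1107]
tool_rot: [180.0, -0.0, -12.3]
contact_force: [-0.2, -5.1, 0.4]
width: 0.0395
```

```bash
python3 st.py
```

```text
t 16.8 w 0.0395 X 0.9 D -5.0 Z 0.4 M [-1.07  0.45 -0.21] s=68.85 mm x=-2.39 [0.5351 0.0741 0.1107]
```

Force has climbed to 5 N with no more travel, so this is the stop. I'll unload, release and rise.

>>> send_rows(
  claw=[0.3,0.3,0.55,0.8,1,1],
  dp=[
    [0,0.1,0],
    [0,0,0],
    [0,0,0],
    [0,0,0],
    [0,0,0],
    [0,0,0],
  ],
  roll=[0,0,0,0,0,0],
)

```text
time: 17.55
tcp_pos: [0.5349, 0.0739, 0.1108]
tool_rot: [-180.0, -0.0, -12.3]
contact_force: [-0.9, 0.1, 0.5]
width: 0.0761
```

>>> send_rows(
  claw=[1,1,1,1,1,1,1,1],
  dp=[
    [0,0,-1],
    [0,0,-3],
    [0,0,-4],
    [0,0,-4],
    [0,0,-3],
    [0,0,0],
    [0,0,0],
    [0,0,0],
  ],
  roll=[0,0,0,0,0,0,0,0],
)

```text
time: 18.55
tcp_pos: [0.5341, 0.0736, 0.2597]
tool_rot: [179.9, 0.1, -12.3]
contact_force: [0.3, 0.4, -0.0]
width: 0.0882
```

```bash
python3 st.py;  python3 - <<'E'
from h import *
s=imaging.snapshot("side"); t=imaging.snapshot("top")
cv2.imwrite("pics/s14.png",cv2.resize(s[190:310,230:350],None,fx=5,fy=5,interpolation=cv2.INTER_CUBIC))
cv2.imwrite("pics/t14.png",cv2.resize(t[225:345,355:515],None,fx=5,fy=5,interpolation=cv2.INTER_CUBIC))
E
```

```text
t 18.55 w 0.0882 X 0.2 D 0.5 Z -0.0 M [-0.04  0.03 -0.03] s=68.16 mm x=-3.22 [0.5341 0.0736 0.2597]
```

View pics/s14.png

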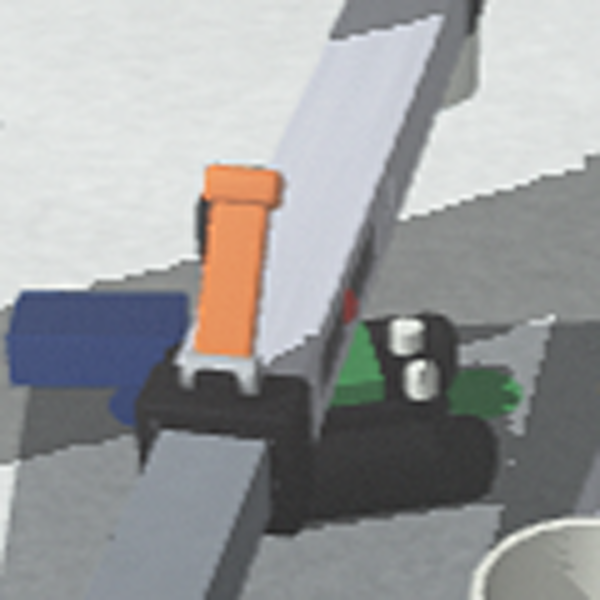

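View pics/t14.png

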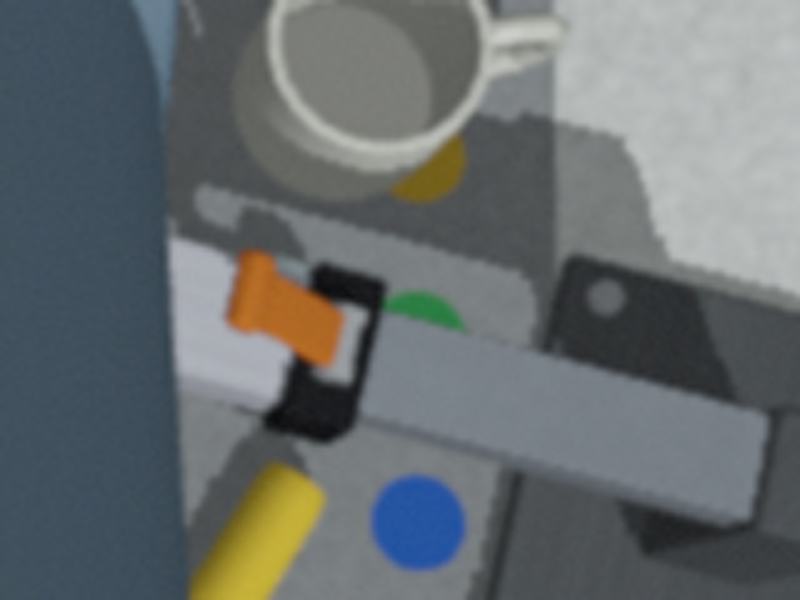

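```bash
python3 - <<'E'
from h import *
def tri(pt,ps):
    A=[]
    for n,uv in(("top",pt),("side",ps)):
        P=C[n]["mtx"]@np.c_[C[n]["R"],C[n]["t"]]; A.append(P)
    x=cv2.triangulatePoints(A[0],A[1],np.array(pt,float).reshape(2,1),np.array(ps,float).reshape(2,1)).ravel();return x[:3]/x[3]
for nm,a,b in(("tip",(355+245/5,225+292/5),(230+243/5,190+170/5)),("base",(355+330/5,225+338/5),(230+224/5,190+355/5))):
    p=tri(a,b); print(nm,p.round(4),"s",(p[:2]-B)@D,"x",(p[:2]-B)@X)
E
```

```text
tip [ 0.5095 -0.0397  0.2072] s -0.0477559367344066 x -0.003049040443662415
base [ 0.5032 -0.0719  0.1622] s -0.08059802716205337 x -0.0023427122370210723
```

>>> send_rows(
  claw=[0.8,0.5,0.2,0,0,0,0,0,0],
  dp=[
    [0.1,1.3,0],
    [0,3,0],
    [0,4,0],
    [0,4,0],
    [0,3,0],
    [0,1,0],
    [0,0,0],
    [0,0,0],
    [0,0,0],
  ],
  roll=[0,0,0,0,0,0,0,0,0],
  grip_force=10,
)

```text
time: 19.77
tcp_pos: [0.5014, -0.0846, 0.2606]
tool_rot: [-180.0, 0.0, -12.2]
contact_force: [0.2, 0.4, 0.2]
width: 0.0012
```

```bash
python3 st.py;  python3 - <<'E'
from h import *
s=imaging.snapshot("side")
cv2.imwrite("pics/s15.png",cv2.resize(s[150:300,210:370],None,fx=4,fy=4,interpolation=cv2.INTER_CUBIC))
E
```

```text
t 19.77 w 0.0012 X 0.1 D 0.4 Z 0.2 M [-0.06  0.09 -0.04] s=-93.39 mm x=-1.42 [ 0.5014 -0.0846  0.2606]
```

View pics/s15.png

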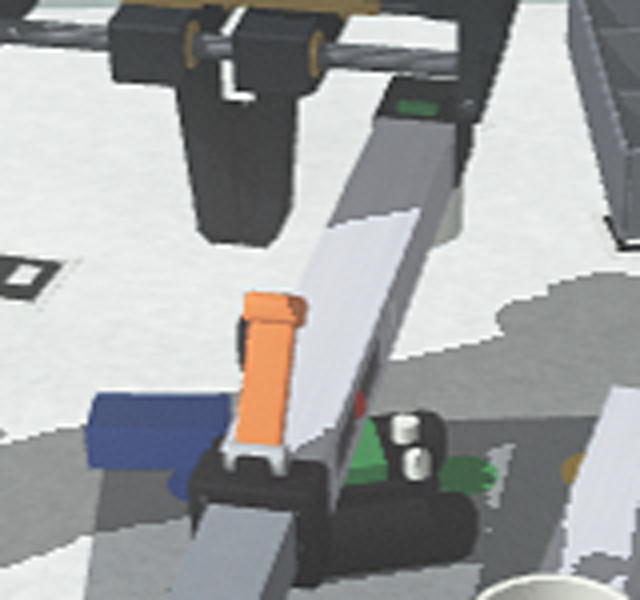

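>>> send_rows(
  claw=[0,0,0,0,0],
  dp=[
    [-0.2,0,2],
    [0,0,2],
    [0,0,1.6],
    [0,0,0],
    [0,0,0],
  ],
  roll=[0,0,0,0,0],
)

```text
time: 20.45
tcp_pos: [0.4995, -0.0855, 0.2052]
tool_rot: [-180.0, -0.0, -12.3]
contact_force: [-0.7, 0.1, -0.8]
width: -0.0
```

```bash
python3 st.py;  python3 - <<'E'
from h import *
s=imaging.snapshot("side")
cv2.imwrite("pics/s16.png",cv2.resize(s[150:300,210:370],None,fx=4,fy=4,interpolation=cv2.INTER_CUBIC))
E
```

```text
t 20.45 w -0.0 X -0.7 D -0.0 Z -0.8 M [-0.1   0.06 -0.  ] s=-94.60 mm x=-3.03 [ 0.4995 -0.0855  0.2052]
```

View pics/s16.png

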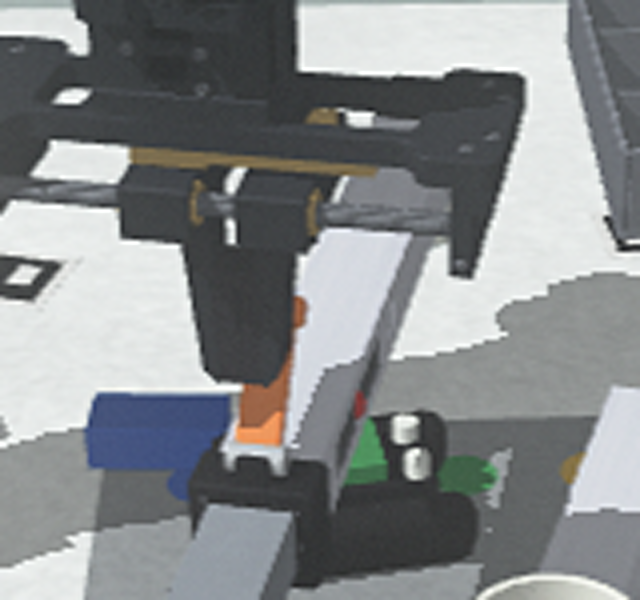

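>>> send_rows(
  claw=[0,0,0,0,0,0,0,0,0,0,0,0],
  dp=[
    [0,-0.8,0.1],
    [0,-0.9,0.1],
    [0,-0.85,0],
    [0,-0.5,0.4],
    [0,-0.53,0.4],
    [0,-0.39,0.47],
    [0,-0.39,0.47],
    [0,-0.27,0.57],
    [0,-0.26,0.56],
    [0,-0.15,0.4],
    [0,-0.08,0.3],
    [0,0,0],
  ],
  roll=[0,0,0,0,0,0,0,0,0,0,0,0],
)

```text
time: 22.0
tcp_pos: [0.5098, -0.0352, 0.1668]
tool_rot: [180.0, 0.0, -12.3]
contact_force: [0.0, 0.7, 0.3]
width: 0.0006
```

```bash
python3 st.py;  python3 - <<'E'
from h import *
s=imaging.snapshot("side")
cv2.imwrite("pics/s17.png",cv2.resize(s[150:300,210:370],None,fx=4,fy=4,interpolation=cv2.INTER_CUBIC))
E
```

```text
t 22.0 w 0.0006 X -0.1 D 0.7 Z 0.3 M [-0.11  0.04  0.  ] s=-43.33 mm x=-3.76 [ 0.5098 -0.0352  0.1668]
```

View pics/s17.png

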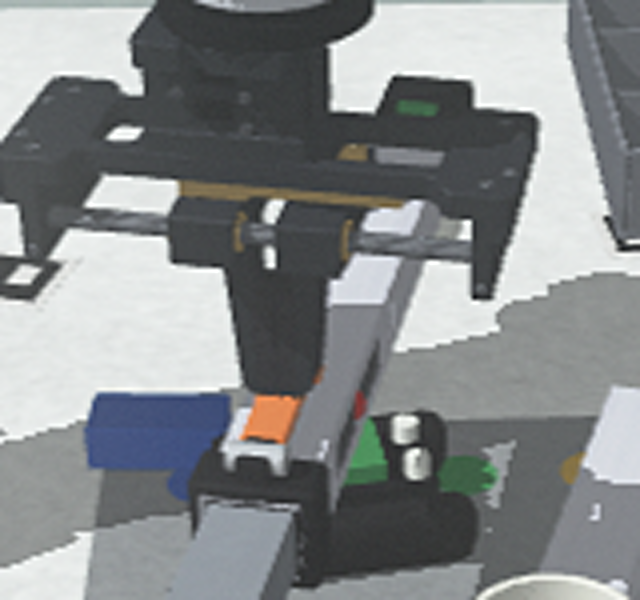

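>>> send_rows(
  claw=[0,0,0,0,0],
  dp=[
    [0,0,0.2],
    [0,0,0.15],
    [0,0,0.1],
    [0,0,0.1],
    [0,0,0],
  ],
  roll=[0,0,0,0,0],
)

```text
time: 22.68
tcp_pos: [0.5102, -0.0353, 0.1622]
tool_rot: [-180.0, -0.0, -12.3]
contact_force: [-2.0, 0.5, 8.5]
width: 0.0007
```

```bash
python3 st.py
```

```text
t 22.68 w 0.0007 X -2.1 D 0.0 Z 8.5 M [ 0.21  0.59 -0.02] s=-43.26 mm x=-3.30 [ 0.5102 -0.0353  0.1622]
```

>>> send_rows(
  claw=[0,0,0,0,0,0,0,0],
  dp=[
    [0,0,-0.5],
    [0,0,-2],
    [0,0,-4],
    [0,2,-4],
    [0,5,0],
    [0,5,0],
    [0,0,0],
    [0,0,0],
  ],
  roll=[0,0,0,0,0,0,0,0],
)

```text
time: 23.68
tcp_pos: [0.4845, -0.1521, 0.2664]
tool_rot: [-180.0, 0.0, -12.3]
contact_force: [0.6, 0.6, 0.4]
width: 0.0004
```

```bash
python3 st.py;  python3 - <<'E'
from h import *
s=imaging.snapshot("side"); t=imaging.snapshot("top")
cv2.imwrite("pics/s18f.png",s);cv2.imwrite("pics/t18f.png",t)
cv2.imwrite("pics/s18.png",cv2.resize(s[190:310,230:350],None,fx=5,fy=5,interpolation=cv2.INTER_CUBIC))
cv2.imwrite("pics/t18.png",cv2.resize(t[225:345,325:485],None,fx=5,fy=5,interpolation=cv2.INTER_CUBIC))
E
```

```text
t 23.68 w 0.0004 X 0.4 D 0.7 Z 0.4 M [-0.01  0.1   0.02] s=-162.90 mm x=-3.52 [ 0.4845 -0.1521  0.2664]
```

View pics/s18.png

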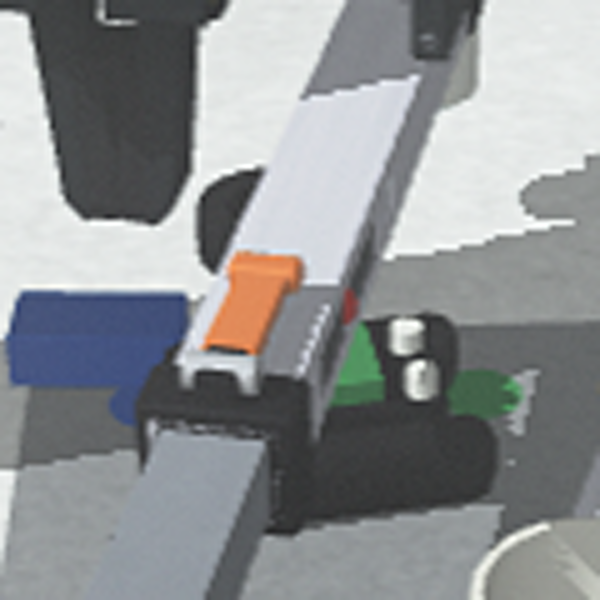

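View pics/t18f.png

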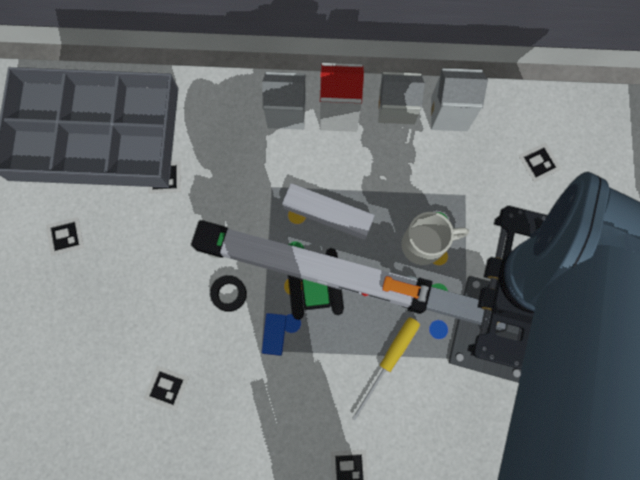

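```bash
python3 - <<'E'
from h import *
b=B+X*-.003
for r in(.006,.056,.062):
  P=[*(b+D*(-.0843+r)),.162]
  print(r,"side5",((proj("side",P)-[230,190])*5).round(),"top5",((proj("top",P)-[325,225])*5).round())
P=[*(b+D*(-.0843+.056*np.cos(.15))),.162+.056*np.sin(.15)]
print(".15rad",((proj("side",P)-[230,190])*5).round(),((proj("top",P)-[325,225])*5).round())
E
```

```text
0.006 side5 [226. 351.] top5 [472. 340.]
0.056 side5 [264. 262.] top5 [312. 298.]
0.062 side5 [268. 252.] top5 [293. 293.]
.15rad [262. 240.] [318. 295.]
```

View pics/t18.png

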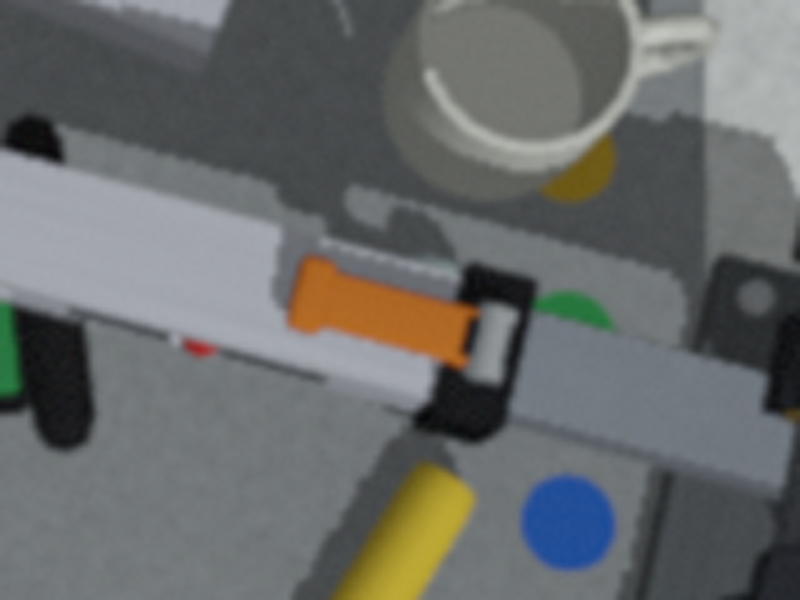

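Lever end at side-crop (268,254) matches the position predicted for a flat lever, (268,252). Red buttons show out of both faces: the near one at (200,348) in the top crop and the far one at (350,305) in the side crop. The bystanders have not moved.

```bash
python3 -c "
from plant import robot
print(robot.sign_off())"
```

```text
the job is handed in; nothing more can be done
None
```

The sleeve is locked in its next pair of holes, the orange lever is folded flat, and the job was handed in at about 24 s of the 72 s allowed.

**Sleeve:** I pinched both buttons flush (20 to 24 N grip) and slid the sleeve out about 69 mm. The drag fell to around 0 as the buttons rose into the holes. It then climbed to about 5 N with no more travel, which I took as the stop. I unloaded and let go there, keeping under the 10 N limit.

**Lever:** I then swept it down with the closed fingers. I pressed it with about 8.5 N at 162 mm height, where it should lie when flat, and moved the arm clear.

**Last checks:**
- **Buttons:** the final pictures show both red buttons standing out. The far one, compared just before I let go, matched its size at the start.
- **Lever:** its end is within about half a pixel of where a flat lever should be.
- **Other things on the table:** none appears to have moved.
- **Robot:** it touches nothing; the contact force reads about 0.

**Disagreement:** the two cameras differed by about 5 mm on the boom's position across x. I settled it by the finger contact, and the grasp was then centred.

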